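# Cure the mended whistle and take it out of the vise

## Task

The orange whistle in the small vise has a fresh green patch that needs curing: take the yellow curing torch from its rest, set its purple spring nose squarely on the middle of the patch, push it in gently so that the nose gives partway but does not bottom out, and hold it steady there for two seconds. Then lay the torch back in its rest, slide the vise jaw wide open by its red handle, and lift the whistle out and set it down in the white tray. Leave the other things on the shelf where they are.

Things in the scene. Friction and masses are not known exactly. Their poses are not given: they have to be found in the camera images.
- torch: yellow curing torch, 150 g: body 130 (x) x 24 (y) x 26 (z), gripped at its middle by the flat sides. Origin: centre of the body's underside. At +x, 13 above the origin, a stiff aluminium draw tube (22 across) and in it the purple sprung nose (flat, 16 across) stand out. The tube was left pulled out by an unknown amount: the nose tip is anywhere from x = 92 to 106; the state does not tell, so feel for contact.
- nose (a joint): how far the torch's spring nose is pushed in, in m: 0 out, 0.008 fully in (jammed). It takes 1.5 N to start, then 0.6 N more for each mm. The torch cures while the nose is in by 1.5 to 7.5 mm.
- rest: fixed grey torch rest: plate 130 (x) x 60 (y) x 8 thick with two saddles at x = -45 and +45, each 18 long, with a floor 25 above the table and cheeks up to z = 43, 30 apart (the torch has 3 mm play each side). Between the saddles, 72 mm are free for the fingers. Origin: centre of the underside. At the start the torch lies in it along x (nose to +x), the underside at z = 25.
- vise: fixed blue hobby vise, base 90 (x) x 210 (y, from -55 to +155) x 25 high. Origin: underside, below the whistle. Its +x points away from the robot, give or take some yaw. Fixed jaw on the -y side (top at z = 53), steel sliding jaw on the +y side, steel back stop behind the whistle at x = -17.5 to -29.5 (16 wide, top at z = 61). The jaws and the stop reach no further forward than x = 4.
- jaw (a joint): opening of the sliding jaw in m: 0 closed, 0.045 fully open; it slides along the vise's +y, against about 3 N of friction, and stays where left. Closed, a lip on it (top at z = 60) hooks 2 mm over the side boss of the whistle, so the whistle cannot be lifted.
- jaw_handle (a point): grip point of the red upright handle of the sliding jaw: 22 (vise x) x 16 (vise y) in section, from z = 40 to z = 94 above the table; this point is 78 above the table and at vise y = +85 when closed; the slide around it is 40 high, and the tall part of the jaw (z = 60) ends at vise y = +30. Axes as the vise's.
- whistle: orange plastic whistle, 68 long, 40 g, standing mouthpiece up in the vise, axes as the vise's at the start. Round chamber (radius 17, 18 wide, round bosses of radius 11 make it 24 wide in y) whose axis runs along y. Mouthpiece: x = -17 to -6, y = -8 to +8, up to z = 68, straight up. Origin: lowest point of the chamber, under its axis; at the start it stands on the vise bed, 25 above the table. It rolls over onto its flat back (-x side) when let go on a flat floor.
- whistle_center (a point): centre of the whistle's chamber, 17 above the whistle's origin; axes as the whistle's.
- whistle_patch (a point): centre of the outer face of the flat green patch, 14 x 14, on the whistle's chamber. Its z axis is the outward normal, which points along the whistle's +x and 30 degrees up from level.
- tray: fixed white tray 150 (x) x 120 (y) x 30 high outside, walls and floor 5 thick, open on top. Origin: centre of the underside.
- jar: loose glass jar with a bamboo lid, 76 across, 115 high; leave alone. Origin: centre of the underside.
- wristband: loose dark hard silicone wristband, 72 across, 14 high, lying flat; leave alone. Origin: centre of the underside.
- glue: loose small white glue bottle, 32 across, 85 high; leave alone. Origin: centre of the underside.
- bat: loose table-tennis bat lying flat, red face, 150 across; leave alone. Origin: underside, centre of the blade.
- shuttlecock: loose white shuttlecock standing cork up, 66 across, 76 high; leave alone. Origin: centre of the underside.
Mind the look-alikes: they are no part of the job. There is more than one size of the torch; the job needs the largest.

How it is judged:
On the way, in this order (a step that is already met when the one before it is completed fails the run):
1. the nose, on the patch (torch axis within 6 mm of its centre in y and z, 12 degrees of its normal), is pushed in 1.5 to 7.5 mm and held still 1.5 s, the whistle still in the closed vise (value of joint nose between 0.0015 and 0.0075 m and contact force between torch and whistle above 0.5 N and y of whistle_patch in the frame of torch between -0.006 and 0.006 m and z of whistle_patch in the frame of torch between 0.007 and 0.019 m and angle between the x axis of torch and the z axis of whistle_patch, either way round below 0.21 rad and linear speed of torch below 0.02 m/s and value of joint jaw below 0.01 m and horizontal distance between whistle and vise below 0.008 m and z of whistle in the frame of vise below 0.032 m), for 1.5 s.
2. the torch lies in its rest again, let go, the jaw still closed (horizontal distance between torch and rest below 0.02 m and z of torch in the frame of rest between 0.02 and 0.03 m and angle between the x axis of torch and the x axis of rest, either way round below 0.12 rad and contact force between torch and the fingers below 0.1 N and value of joint jaw below 0.01 m), for 0.2 s.
3. the jaw is slid open by at least 25 mm with the whistle still standing in the vise (value of joint jaw above 0.025 m and horizontal distance between whistle and vise below 0.008 m and z of whistle in the frame of vise below 0.032 m), for 0.1 s.
4. the fingers hold the whistle lifted clear of the vise (z of whistle in the frame of vise above 0.055 m and contact force between whistle and the fingers above 0.3 N), for 0.1 s.
At the end, for the whole second after the job is handed in: The whistle rests in the tray, any way up (chamber centre within 62 mm in x and 50 mm in y of the tray's centre, under 42 mm high); the torch lies let go in its rest (within 20 mm of the middle, 7 degrees, either way round, underside 20 to 30 mm up); the jaw is open over 20 mm (x of whistle_center in the frame of tray between -0.062 and 0.062 m and y of whistle_center in the frame of tray between -0.05 and 0.05 m and z of whistle_center in the frame of tray below 0.042 m and linear speed of each of whistle, torch below 0.02 m/s and contact force between each of whistle, torch and the fingers below 0.1 N and horizontal distance between torch and rest below 0.02 m and z of torch in the frame of rest between 0.02 and 0.03 m and angle between the x axis of torch and the x axis of rest, either way round below 0.12 rad and value of joint jaw above 0.02 m); the robot touches nothing.
It fails at once if the torch is rammed hard against the whistle (over 15 N) (contact force between torch and whistle above 15 N).
It fails at once if the whistle is dropped or thrown (faster than 1.2 m/s out of the fingers) (linear speed of whistle above 1.2 m/s and contact force between whistle and the fingers below 0.1 N).
It fails at once if the jar, wristband, glue bottle, bat or shuttlecock is moved by more than 20 mm (distance of any of jar, wristband, glue, bat, shuttlecock from where it was at the start of the episode above 0.02 m).
It also fails if it takes over 72 s, if anything falls off the work surface, if the arm or the gripper's body presses on something with over 40 N, if the wrist force passes 120 N, or if a joint passes its speed limit or range.

## Robot

A 6-joint arm with a two-finger parallel gripper is mounted at the origin on the work surface. World frame = base frame: x ahead of the robot, y to its left, z up, the work surface at z = 0. Lengths are in m, angles in rad, forces in N, time in s.
With the tool pointing down it reaches from about 0.25 to 0.8 m from the base axis. Payload 8.5 kg.
Tool frame: the origin (TCP) lies midway between the tips of the shut fingers; the grasp point (between the pads) lies 19 mm behind it; z points along the fingers, y is the line along which they close (so a half turn about z gives the same grasp; the last joint's range is limited). The gripper opens to 85 mm and grips with 20 to 120 N. Pads are 22 mm wide; open, the fingers measure 114 mm over their backs; the gripper's body (76 mm by 85 mm) begins 54 mm behind the grasp point. The pads swing forward as they close: fully open they stand 13 mm farther back than shut.
Start: joints at [-1.211, 0.238, -0.013, 1.319, 0, 1.571], TCP at [0.185, -0.491, 0.231] pointing down, gripper open.
Joint ranges: [-2.66, 2.66], [-1.03, 1.9], [-1.14, 1.46], [-1.82, 2.27], [-1.45, 1.34], [-3.14, 3.14]. Speed limits (rad/s): [2.22, 2.22, 2.79, 3.14, 3.14, 3.14].

## Interface

Orientations are given as a rotation vector (axis times angle).
In Python, from station import sensors, grab_frame, ticket gives the robot as it stands. The module is installed in compiled form; this text tells all that it offers.
- The arm moves only by the tool servo_tool, never from a script. Its argument "plan" is a list of rows, each an object of numbers: "tx", "ty", "tz": the shift along the tool's x, y, z in mm; "yaw": the turn about the tool's z in degrees. In form: [{"tx": .., "ty": .., "tz": .., "yaw": ..}, ...]. A call has 1 to 20 rows; each row is the pose to reach, as a shift and turn from the pose commanded when the call began, along the tool's axes at that moment; what a row does not reach only later rows make up. A row lasts 1/8 s, in which the tool goes at most 62.5 mm and 10.7 degrees, less where a joint would pass 70% of its speed; a pose out of reach is approached as far as the arm can. A call with a gripper value outside its range is refused whole. "jaw" is the opening, from 0 (shut) to 1 (fully open), set as the call begins (left out, the last holds). The fingers move at their own pace and stop on an object; "newtons" is the grip in N (left out, the last holds). Time passes only in rows, so rows that repeat a pose let the fingers close. It gives the time, the measured TCP pose, the force, the opening and the grip force at its end, in the units of the state.
- sensors.observe(): the state, without advancing time (a new reading comes with each control period).
- grab_frame(name): name is "side" or "top"; returns a dict with "image" (384x512x3 uint8, red, green, blue), "K" (3x3 intrinsics, pixels), "T" (4x4, takes a point from camera to world coordinates). Camera axes: x right, y down, z forward; pixel columns grow to the right and rows downward; lengths in m; the calibration is good to about 2 mm. A picture is of the moment at which its call begins. There is no depth.
- ticket.hand_in(): hands the job in; it is judged then, once.
The state is a dict: "time_s": time; "joint_pos": joint angles; "joint_vel": joint speeds; "joint_efforts": joint torques, N m; "tool_pos": TCP position; "orientation": TCP orientation; "contact_force": force on the tool from outside, world axes, zero at the start; "ft_torque": the same for the moment, N m; "width": finger opening in m; "gripper_force": force on a finger pad.
Only numpy, scipy, OpenCV 4.12 (cv2) and the standard library are available. Lean on these libraries where they do the work, as an engineer would, in place of code of your own. Each camera call takes 0.05 s, during which the arm holds its last target. There are 200 camera calls.

## Working session

There is one attempt and no reset: what is moved stays moved. The work goes in short steps, Python scripts to look and compute and a tool call to move; the robot and the scene stay as the last step left them, time stands still between calls to the robot, and variables do not carry over. Pictures are saved under pics/ and viewed, at most 10 in all, crops included, and the job is handed in when it is done.

Besides the shell and the picture viewer there is one more tool, called in YAML: its name, and indented under it one key for each argument. servo_tool: Moves the arm, as the interface text tells. Its arguments: {"type":"object","properties":{"plan":{"type":"array","items":{"type":"object","properties":{"tx":{"type":"number"},"ty":{"type":"number"},"tz":{"type":"number"},"yaw":{"type":"number"}}}},"jaw":{"type":"number"},"newtons":{"type":"number"}},"required":["plan"]}

```bash
mkdir -p pics
python3 - <<'E'
from station import sensors, grab_frame
import cv2, numpy as np
s=sensors.observe(); print(s)
for n in("side","top"):
    f=grab_frame(n); cv2.imwrite(f"pics/{n}0.png",cv2.cvtColor(f["image"],cv2.COLOR_RGB2BGR)); print(n,f["K"].round(1).tolist(),f["T"].round(4).tolist())
    np.savez(f"{n}0.npz",**f)
E
```

```text
{'time_s': 0.0, 'joint_pos': array([-1.21097817e+00,  2.38836856e-01, -1.42509917e-02,  1.31918317e+00,
       -5.62808929e-06,  1.57079879e+00]), 'joint_vel': array([ 0.00082019,  0.00190994,  0.00050038, -0.00019237,  0.00018418,
        0.00167291]), 'joint_efforts': array([ 8.66933369e-04, -5.38773608e+01,  3.46441770e+01,  1.83051144e-02,
       -9.48211749e-06,  3.47507478e-05]), 'tool_pos': array([ 0.18471049, -0.49100122,  0.23064947]), 'orientation': array([-3.08946142e+00, -5.61893728e-01,  4.23009763e-04]), 'contact_force': array([-0.13223919, -0.24373287, -0.17684463]), 'ft_torque': array([-0.04229908,  0.02830428, -0.01062671]), 'gripper_force': 0.0, 'width': 0.08517355396162629}
side [[390.8, 0.0, 255.3], [0.0, 390.8, 190.4], [0.0, 0.0, 1.0]] [[0.9015, -0.2631, 0.3435, 0.2157], [-0.4326, -0.5279, 0.7309, -0.7396], [-0.011, -0.8075, -0.5897, 0.6764], [0.0, 0.0, 0.0, 1.0]]
top [[379.3, 0.0, 253.5], [0.0, 379.3, 194.3], [0.0, 0.0, 1.0]] [[-0.026, -0.9808, 0.1934, 0.371], [-0.9997, 0.0261, -0.002, 0.0337], [-0.003, -0.1934, -0.9811, 0.9913], [0.0, 0.0, 0.0, 1.0]]
```

View pics/side0.png

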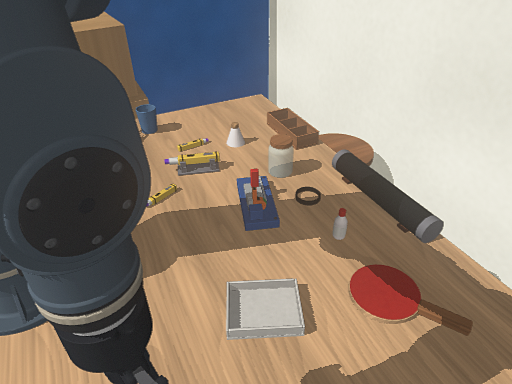

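View pics/top0.png

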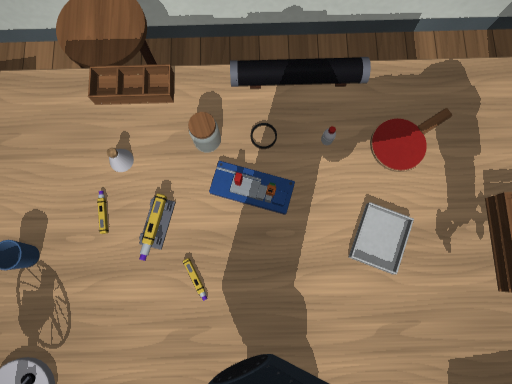

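The side view shows the torch in its rest at about (199,159), with the nose toward the left. The vise is at (258,203) and the tray at (265,308).

In the top view:
- The torch is at (153,222), nose at (144,253).
- The vise is at (252,188), red handle (238,179), orange whistle (271,189).
- The tray is at (382,237).
- The jar is at (204,130) and the wristband at (264,135).

The tool can't be tilted, so I'll have to pivot the torch in the fingers.

```bash
cat > h.py <<'E'
import numpy as np, cv2
from station import sensors, grab_frame
def load(n): return dict(np.load(f"{n}0.npz"))
def onplane(f,uv,z):
    uv=np.atleast_2d(np.asarray(uv,float)); K,T=f["K"],f["T"]
    d=np.c_[(uv-K[[0,1],[2,2]])/K[[0,1],[0,1]],np.ones(len(uv))]@T[:3,:3].T
    return T[:3,3]+d*((z-T[2,3])/d[:,2:])
def proj(f,p):
    T=f["T"]; c=(np.atleast_2d(p)-T[:3,3])@T[:3,:3]; return (c/c[:,2:])@f["K"].T
def mask(f,lo,hi,box):
    h=cv2.cvtColor(f["image"],cv2.COLOR_RGB2HSV); m=cv2.inRange(h,np.array(lo),np.array(hi)); o=np.zeros_like(m)
    x0,y0,x1,y1=box; o[y0:y1,x0:x1]=m[y0:y1,x0:x1]; return o
def rect(m):
    c=max(cv2.findContours(m,0,1)[0],key=cv2.contourArea); return cv2.boxPoints(cv2.minAreaRect(c))
def cen(m): 
    y,x=np.nonzero(m); return np.array([x.mean(),y.mean()]),len(x)
E
python3 - <<'E'
from h import *
t,s=load("top"),load("side")
def crop(f,b,k): x0,y0,x1,y1=b; return cv2.resize(f["image"][y0:y1,x0:x1],None,fx=k,fy=k,interpolation=cv2.INTER_CUBIC)
a=np.hstack([crop(t,(205,155,305,220),4),crop(t,(125,180,225,245),4)])
b=np.hstack([crop(s,(225,160,290,235),5),crop(s,(155,140,240,182),4)[:,:],]) if 0 else np.hstack([crop(s,(225,160,305,225),5),crop(s,(155,130,235,195),5)])
cv2.imwrite("pics/c.png",cv2.cvtColor(np.vstack([a,b]),cv2.COLOR_RGB2BGR))
m=mask(t,(105,120,40),(130,255,255),(200,150,305,220)); print("blue",rect(m).tolist(),onplane(t,rect(m),.025).round(4)[:,:2].tolist())
m=mask(t,(20,120,80),(34,255,255),(130,185,180,265)); print("yellow",rect(m).tolist(),onplane(t,rect(m),.051).round(4)[:,:2].tolist())
hs=cv2.cvtColor(t["image"],cv2.COLOR_RGB2HSV)
for n,lo,hi in(("purple",(125,60,60),(150,255,255)),):
  m=mask(t,lo,hi,(130,185,180,265)); c,k=cen(m); print(n,c,k,onplane(t,c,.04))
for f,b in((t,(225,165,285,205)),(s,(240,160,275,220))):
  m=mask(f,(0,150,60),(4,255,255),b)|mask(f,(174,150,60),(180,255,255),b); print("red",cen(m),onplane(f,cen(m)[0],.094))
  m=mask(f,(6,150,60),(16,255,255),b); print("orange",cen(m),onplane(f,cen(m)[0],.06))
  m=mask(f,(40,90,40),(85,255,255),b);
  if m.any(): print("green",cen(m),onplane(f,cen(m)[0],.05))
m=mask(t,(0,0,150),(180,60,255),(340,190,420,280)); print("tray",onplane(t,rect(m),.03).round(4)[:,:2].tolist())
E
```

```text
blue [[208.77679443359375, 192.3282470703125], [217.97064208984375, 159.79608154296875], [294.50982666015625, 181.42672729492188], [285.31597900390625, 213.95889282226562]] [[0.5697, 0.1479], [0.6569, 0.1233], [0.5929, -0.0762], [0.5078, -0.0486]]
yellow [[141.2837371826172, 241.78201293945312], [156.4342498779297, 192.00173950195312], [166.89964294433594, 195.18685913085938], [151.74913024902344, 244.96713256835938]] [[0.4443, 0.3118], [0.5688, 0.2773], [0.5598, 0.2507], [0.4358, 0.2857]]
purple [142.60526316 256.86842105] 38 [[0.40781877 0.31060293 0.04      ]]
red (array([237.96103896, 178.35064935]), 77) [[0.58835364 0.06866463 0.094     ]]
orange (array([270.72857143, 189.71428571]), 70) [[ 0.56510576 -0.011646    0.06      ]]
green (array([272. , 183.7]), 10) [[ 0.58272029 -0.01590729  0.05      ]]
red (array([254.        , 177.36290323]), 124) [[0.57722159 0.03639136 0.094     ]]
orange (array([257.73529412, 199.2745098 ]), 102) [[ 0.56355655 -0.01378558  0.06      ]]
green (array([264.33333333, 200.33333333]), 3) [[ 0.58271148 -0.01383661  0.05      ]]
tray [[0.3877, -0.2049], [0.5251, -0.2623], [0.4826, -0.3757], [0.3475, -0.3157]]
```

View pics/c.png

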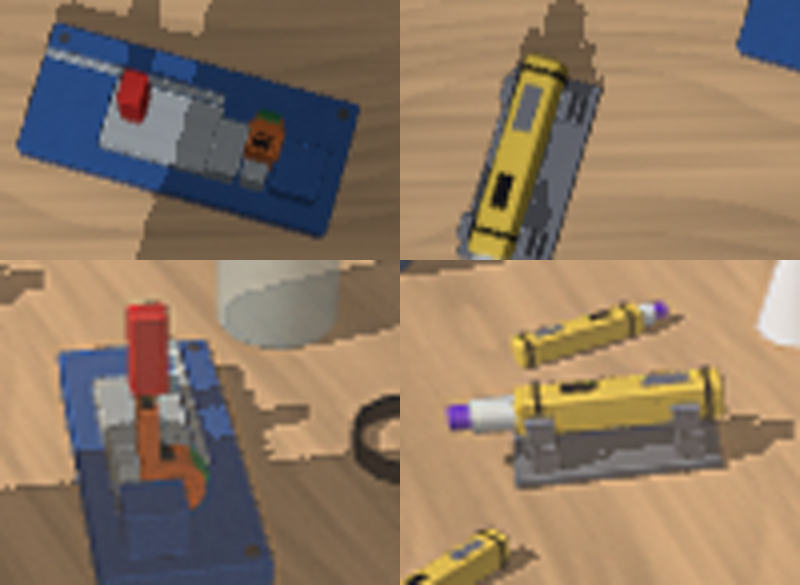

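The crop shows the red handle, orange whistle with its green patch (top px ~(272,184)), and the largest torch lying in the rest with its nose toward the robot. My estimates:
- **Vise:** origin (0.567, -0.011), yaw -17.5°.
- **Torch:** centre (0.503, 0.283), nose direction (-0.963, 0.269).

The patch normal is 30° up and the tool only points down. I'll tilt the torch in the fingers by pressing its tail onto the handle top.

```bash
cat >> h.py <<'E'
from scipy.spatial.transform import Rotation as R
def go(x,y,z,head=None):
    "mm/deg row from current pose to TCP x,y,z with tool x at heading head (deg, mod 180)"
    s=sensors.observe(); M=R.from_rotvec(s["orientation"]).as_matrix()
    d=M.T@(np.array([x,y,z])-s["tool_pos"])*1000
    yaw=0 if head is None else -((head-np.degrees(np.arctan2(M[1,0],M[0,0]))+90)%180-90)
    print("row",d.round(1),"yaw",round(yaw,2),"j6",s["joint_pos"][5].round(2),"t",round(s["time_s"],2))
E
python3 -c "
from h import *
go(.503,.283,.15,-15.7)"
```

```text
row [ 570.4 -612.3   81.5] yaw 36.31 j6 1.57 t 0.1
```

servo_tool:
  plan:
    - {"tx": 30,"ty": -32,"tz": 0,"yaw": 4}
    - {"tx": 70,"ty": -75,"tz": 0,"yaw": 10}
    - {"tx": 110,"ty": -118,"tz": 0,"yaw": 18}
    - {"tx": 150,"ty": -161,"tz": 0,"yaw": 26}
    - {"tx": 190,"ty": -204,"tz": 0,"yaw": 32}
    - {"tx": 230,"ty": -247,"tz": 0,"yaw": 36.3}
    - {"tx": 270,"ty": -290,"tz": 0,"yaw": 36.3}
    - {"tx": 310,"ty": -333,"tz": 0,"yaw": 36.3}
    - {"tx": 350,"ty": -376,"tz": 0,"yaw": 36.3}
    - {"tx": 390,"ty": -419,"tz": 0,"yaw": 36.3}
    - {"tx": 430,"ty": -462,"tz": 10,"yaw": 36.3}
    - {"tx": 470,"ty": -505,"tz": 30,"yaw": 36.3}
    - {"tx": 510,"ty": -548,"tz": 50,"yaw": 36.3}
    - {"tx": 545,"ty": -585,"tz": 70,"yaw": 36.3}
    - {"tx": 570,"ty": -612,"tz": 81,"yaw": 36.3}
    - {"tx": 570,"ty": -612,"tz": 81,"yaw": 36.3}
    - {"tx": 570,"ty": -612,"tz": 81,"yaw": 36.3}
  jaw: 0.65
  newtons: 20

```text
time_s: 2.22
tool_pos: [0.4117, -0.0687, 0.1796]
orientation: [-3.076, 0.31, -0.005]
contact_force: [0.0, 0.9, -0.7]
width: 0.0554
gripper_force: 0.0
```

```bash
python3 -c "
from h import *
go(.503,.283,.019,-15.7)
ims=[]
for n,b in(('top',(95,150,225,280)),('side',(145,95,245,195))):
  f=grab_frame(n); x0,y0,x1,y1=b; ims.append(cv2.resize(f['image'][y0:y1,x0:x1],(400,400),interpolation=cv2.INTER_CUBIC))
cv2.imwrite('pics/d.png',cv2.cvtColor(np.hstack(ims),cv2.COLOR_RGB2BGR))"
```

```text
row [  19.5 -354.3  178.5] yaw 4.18 j6 3.14 t 2.23
```

View pics/d.png

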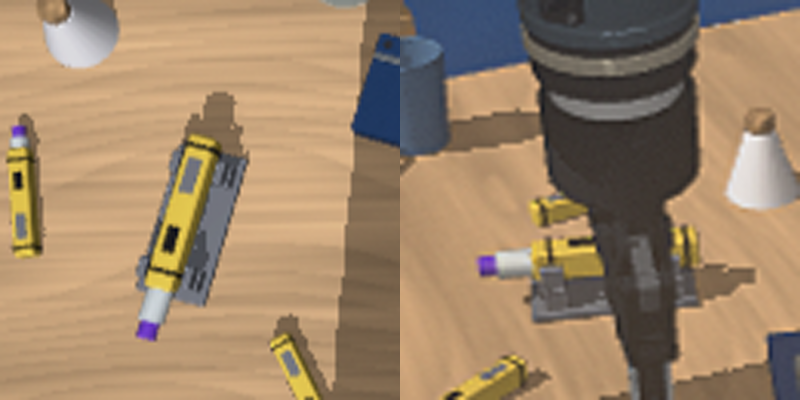

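The top crop shows the torch undisturbed. Joint 6 hit its limit, so I'll use the half-turn-equivalent grasp.

servo_tool:
  plan:
    - {"tx": 0,"ty": 0,"tz": -20,"yaw": -10}
    - {"tx": 0,"ty": 0,"tz": -40,"yaw": -20}
    - {"tx": 0,"ty": 0,"tz": -50,"yaw": -30}
    - {"tx": 0,"ty": 0,"tz": -50,"yaw": -40}
    - {"tx": 0,"ty": 0,"tz": -50,"yaw": -40}
    - {"tx": 0,"ty": 0,"tz": -50,"yaw": -40}

```text
time_s: 3.08
tool_pos: [0.411, -0.0711, 0.23]
orientation: [-3.002, -0.755, -0.031]
contact_force: [0.0, -0.0, 0.0]
width: 0.0557
gripper_force: 0.0
```

```bash
python3 -c "
from h import *
s=sensors.observe();print(s['joint_pos'],R.from_rotvec(s['orientation']).as_matrix().round(3))
go(.503,.283,.15,-15.7)"
```

```text
[-0.20817035  0.05504984 -0.2403389   1.27765478  0.05017695  2.44028887] [[ 0.881  0.474  0.008]
 [ 0.473 -0.88   0.05 ]
 [ 0.031 -0.04  -0.999]]
row [ 245.9 -264.8   98.2] yaw 43.92 j6 2.44 t 3.08
```

servo_tool:
  plan:
    - {"tx": 15,"ty": -16,"tz": 0,"yaw": -10}
    - {"tx": 33,"ty": -35,"tz": 0,"yaw": -20}
    - {"tx": 51,"ty": -54,"tz": 0,"yaw": -30}
    - {"tx": 69,"ty": -73,"tz": 0,"yaw": -40}
    - {"tx": 87,"ty": -93,"tz": 0,"yaw": -50}
    - {"tx": 105,"ty": -113,"tz": 0,"yaw": -60}
    - {"tx": 123,"ty": -132,"tz": 0,"yaw": -70}
    - {"tx": 141,"ty": -152,"tz": 0,"yaw": -80}
    - {"tx": 159,"ty": -171,"tz": 0,"yaw": -90}
    - {"tx": 177,"ty": -190,"tz": 10,"yaw": -100}
    - {"tx": 200,"ty": -215,"tz": 30,"yaw": -110}
    - {"tx": 220,"ty": -237,"tz": 55,"yaw": -120}
    - {"tx": 240,"ty": -258,"tz": 80,"yaw": -130}
    - {"tx": 246,"ty": -265,"tz": 98,"yaw": -136}
    - {"tx": 246,"ty": -265,"tz": 98,"yaw": -136}
    - {"tx": 246,"ty": -265,"tz": 98,"yaw": -136}

```text
time_s: 5.08
tool_pos: [0.5018, 0.2832, 0.1508]
orientation: [0.43, 3.109, 0.079]
contact_force: [-0.4, -0.1, -0.6]
width: 0.0556
gripper_force: 0.0
```

```bash
python3 -c "
from h import *
s=sensors.observe();print(s['joint_pos'],R.from_rotvec(s['orientation']).as_matrix().round(3))
go(.503,.283,.018,-15.7)"
```

```text
[ 0.49263205  0.3391999  -0.081491    1.11927702  0.0396391   0.76800233] [[-0.963  0.271  0.008]
 [ 0.271  0.961  0.049]
 [ 0.005  0.05  -0.999]]
row [ -1.9  -6.5 132.6] yaw -0.03 j6 0.77 t 5.08
```

servo_tool:
  plan:
    - {"tx": -2,"ty": -2,"tz": 30,"yaw": 0}
    - {"tx": -2,"ty": -4,"tz": 65,"yaw": 0}
    - {"tx": -2,"ty": -5,"tz": 95,"yaw": 0}
    - {"tx": -2,"ty": -6,"tz": 118,"yaw": 0}
    - {"tx": -2,"ty": -6.5,"tz": 132.5,"yaw": 0}
    - {"tx": -2,"ty": -6.5,"tz": 132.5,"yaw": 0}

```text
time_s: 5.82
tool_pos: [0.5029, 0.2828, 0.0175]
orientation: [0.427, 3.111, 0.078]
contact_force: [-0.4, 0.5, 0.5]
width: 0.0555
gripper_force: 0.0
```

servo_tool:
  plan:
    - {"tx": 0,"ty": 0,"tz": 0,"yaw": 0}
    - {"tx": 0,"ty": 0,"tz": 0,"yaw": 0}
    - {"tx": 0,"ty": 0,"tz": 0,"yaw": 0}
    - {"tx": 0,"ty": 0,"tz": 0,"yaw": 0}
    - {"tx": 0,"ty": 0,"tz": 0,"yaw": 0}
  jaw: 0
  newtons: 20

```text
time_s: 6.45
tool_pos: [0.504, 0.2838, 0.0189]
orientation: [0.424, 3.108, 0.081]
contact_force: [-0.2, 0.9, 6.9]
width: 0.0236
gripper_force: 22.8
```

servo_tool:
  plan:
    - {"tx": 0,"ty": 0,"tz": -15,"yaw": 0}
    - {"tx": 0,"ty": 0,"tz": -40,"yaw": 0}
    - {"tx": 0,"ty": 0,"tz": -75,"yaw": 0}
    - {"tx": 0,"ty": 0,"tz": -110,"yaw": 0}
    - {"tx": 0,"ty": 0,"tz": -130,"yaw": 0}
    - {"tx": 0,"ty": 0,"tz": -130,"yaw": 0}

```text
time_s: 7.2
tool_pos: [0.5027, 0.277, 0.1495]
orientation: [0.424, 3.108, 0.081]
contact_force: [0.1, -0.7, -3.4]
width: 0.0238
gripper_force: 21.8
```

```bash
python3 -c "
from h import *
go(.5447,.085,.110,-17.5)
t=load('top'); print(onplane(t,[204,124],.115))"
```

```text
row [ -92.  -175.5   30.2] yaw 1.97 j6 0.75 t 7.2
[[0.72203964 0.14839544 0.115     ]]
```

servo_tool:
  plan:
    - {"tx": -10,"ty": -20,"tz": 0,"yaw": 0}
    - {"tx": -28,"ty": -54,"tz": 0,"yaw": 1}
    - {"tx": -50,"ty": -95,"tz": 0,"yaw": 2}
    - {"tx": -72,"ty": -137,"tz": 5,"yaw": 2}
    - {"tx": -86,"ty": -164,"tz": 18,"yaw": 2}
    - {"tx": -92,"ty": -175.5,"tz": 30,"yaw": 2}
    - {"tx": -92,"ty": -175.5,"tz": 30,"yaw": 2}
    - {"tx": -92,"ty": -175.5,"tz": 30,"yaw": 2}

```text
time_s: 8.2
tool_pos: [0.5437, 0.0857, 0.1082]
orientation: [0.477, 3.104, 0.079]
contact_force: [0.4, -0.3, -1.4]
width: 0.0239
gripper_force: 21.7
```

```bash
python3 -c "
from h import *
go(.5447,.085,.090,-17.5)
print(sensors.observe()['contact_force'])
ims=[]
for n,b in(('top',(150,120,300,270)),('side',(170,95,320,245))):
  f=grab_frame(n); x0,y0,x1,y1=b; ims.append(cv2.resize(f['image'][y0:y1,x0:x1],(400,400),interpolation=cv2.INTER_CUBIC))
cv2.imwrite('pics/e.png',cv2.cvtColor(np.hstack(ims),cv2.COLOR_RGB2BGR))"
```

```text
row [-1.3 -1.3 18.2] yaw 0.02 j6 0.43 t 8.2
[ 0.42849719 -0.31241758 -1.35869973]
```

View pics/e.png

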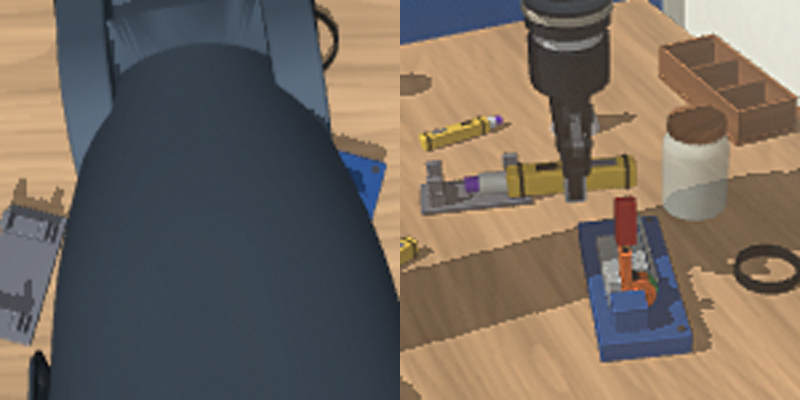

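The side crop shows the torch level in the grip with its tail above the red handle (crop px 625,200). Now I press down slowly.

servo_tool:
  plan:
    - {"tx": -1,"ty": -1,"tz": 8,"yaw": 0}
    - {"tx": -1,"ty": -1,"tz": 15,"yaw": 0}
    - {"tx": -1,"ty": -1,"tz": 18,"yaw": 0}
    - {"tx": -1,"ty": -1,"tz": 21,"yaw": 0}
    - {"tx": -1,"ty": -1,"tz": 24,"yaw": 0}
    - {"tx": -1,"ty": -1,"tz": 26,"yaw": 0}
    - {"tx": -1,"ty": -1,"tz": 26,"yaw": 0}

```text
time_s: 9.18
tool_pos: [0.5441, 0.085, 0.0824]
orientation: [-0.478, -3.104, -0.079]
contact_force: [-4.6, 1.4, 2.8]
width: 0.024
gripper_force: 22.9
```

servo_tool:
  plan:
    - {"tx": 0,"ty": 0,"tz": 2,"yaw": 0}
    - {"tx": 0,"ty": 0,"tz": 4,"yaw": 0}
    - {"tx": 0,"ty": -0.3,"tz": 6,"yaw": 0}
    - {"tx": 0,"ty": -0.5,"tz": 8,"yaw": 0}
    - {"tx": 0,"ty": -0.5,"tz": 10,"yaw": 0}
    - {"tx": 0,"ty": -0.6,"tz": 12,"yaw": 0}
    - {"tx": 0,"ty": -0.7,"tz": 14,"yaw": 0}
    - {"tx": 0,"ty": -0.8,"tz": 15.5,"yaw": 0}
    - {"tx": 0,"ty": -0.8,"tz": 15.5,"yaw": 0}

```text
time_s: 10.3
tool_pos: [0.545, 0.0853, 0.0672]
orientation: [0.478, 3.102, 0.081]
contact_force: [-3.1, 3.3, 4.4]
width: 0.0236
gripper_force: 25.1
```

```bash
python3 -c "
from h import *
s=sensors.observe();print(s['contact_force'],s['joint_pos'].round(3))
f=grab_frame('side'); np.savez('sideP.npz',**f)
cv2.imwrite('pics/f.png',cv2.cvtColor(cv2.resize(f['image'][125:245,170:320],None,fx=4,fy=4,interpolation=cv2.INTER_CUBIC),cv2.COLOR_RGB2BGR))"
```

```text
[-3.13657343  3.308714    4.40241841] [ 0.128  0.377 -0.258  0.92   0.049  0.434]
```

View pics/f.png

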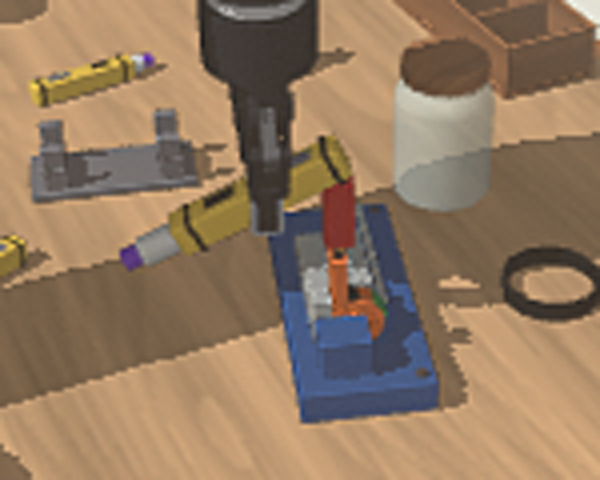

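The torch has tilted about 30° nose-down and the handle is undisturbed. I'll lift and measure the tilt.

servo_tool:
  plan:
    - {"tx": 0,"ty": 0,"tz": -15,"yaw": 0}
    - {"tx": 0,"ty": 0,"tz": -40,"yaw": 0}
    - {"tx": 0,"ty": 0,"tz": -75,"yaw": 0}
    - {"tx": 0,"ty": 0,"tz": -105,"yaw": 0}
    - {"tx": 0,"ty": 0,"tz": -125,"yaw": 0}
    - {"tx": 0,"ty": 0,"tz": -125,"yaw": 0}
    - {"tx": 0,"ty": 0,"tz": -125,"yaw": 0}

```text
time_s: 11.22
tool_pos: [0.5433, 0.0785, 0.1909]
orientation: [-0.479, -3.104, -0.078]
contact_force: [-0.2, 0.3, -2.0]
width: 0.024
gripper_force: 24.3
```

```bash
cat >> h.py <<'E'
def onvert(f,uv,p0,head):
    "rays onto the vertical plane through p0 with heading; returns (along,z) relative to p0"
    uv=np.atleast_2d(np.asarray(uv,float)); K,T=f["K"],f["T"]; a=np.radians(head)
    d=np.c_[(uv-K[[0,1],[2,2]])/K[[0,1],[0,1]],np.ones(len(uv))]@T[:3,:3].T
    n=np.array([-np.sin(a),np.cos(a),0]); k=((p0-T[:3,3])@n)/(d@n)
    q=T[:3,3]+d*k[:,None]-p0; return np.c_[q@[np.cos(a),np.sin(a),0],q[:,2]]
E
python3 -c "
from h import *
s=sensors.observe();M=R.from_rotvec(s['orientation']).as_matrix();g=s['tool_pos']-.019*M[:,2];print(s['tool_pos'],g,M[:,0],s['contact_force'])
h=np.degrees(np.arctan2(M[1,0],M[0,0]))
f=grab_frame('side'); np.savez('sideL.npz',**f)
b=[150,60,320,230]
m=mask(f,(125,60,40),(155,255,255),b);c=max(cv2.findContours(m,0,1)[0],key=cv2.contourArea)
mu=cv2.moments(c);cp=[mu['m10']/mu['m00'],mu['m01']/mu['m00']];print(cp,onvert(f,cp,g,h), onvert(f,c[c[:,0,0].argmin()],g,h))
m=mask(f,(18,110,50),(34,255,255),b);n,l,st,ce=cv2.connectedComponentsWithStats(m);print(st.tolist())
cv2.imwrite('pics/g.png',cv2.cvtColor(cv2.resize(f['image'][80:200,170:320],None,fx=4,fy=4,interpolation=cv2.INTER_CUBIC),cv2.COLOR_RGB2BGR))
a=np.radians(h)
for L in(92,100,106):
  for th in(25,30,35): print(L,th,proj(f,g+L/1000*np.array([np.cos(a)*np.cos(np.radians(th)),np.sin(a)*np.cos(np.radians(th)),-np.sin(np.radians(th))])).round(1))
"
```

```text
[0.54330011 0.07848347 0.19086766] [0.54315769 0.07754834 0.2098441 ] [-0.95351823  0.30123724  0.00768834] [-0.20058334  0.26864917 -1.98369084]
[198.4190476190476, 151.30476190476188] [[ 0.09349014 -0.04006786]] [[ 0.09919657 -0.03569867]]
[[0, 0, 512, 384, 195788], [240, 118, 18, 20, 190], [209, 130, 22, 21, 246], [177, 138, 27, 14, 166], [150, 184, 27, 21, 215], [166, 187, 1, 1, 1], [263, 200, 1, 1, 1], [265, 202, 1, 1, 1]]
92 25 [[202.4 150.6   1. ]]
92 30 [[204.1 152.9   1. ]]
92 35 [[206. 155.   1.]]
100 25 [[199.6 152.    1. ]]
100 30 [[201.5 154.4   1. ]]
100 35 [[203.6 156.7   1. ]]
106 25 [[197.6 153.    1. ]]
106 30 [[199.6 155.6   1. ]]
106 35 [[201.8 158.    1. ]]
```

View pics/g.png

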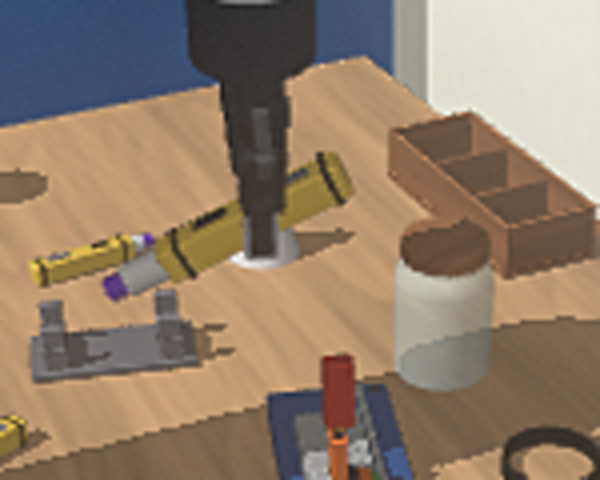

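The torch hangs tilted, with its nose at crop px (114,285) and tail at about (345,175). I'll get the tilt from its lower edge.

```bash
python3 -c "
from h import *
f=dict(np.load('sideL.npz')); g=np.array([0.54316,0.07755,0.20984]); h=162.5;a=np.radians(h)
m=mask(f,(18,110,50),(34,255,255),[205,110,262,155])
lat=np.array([np.sin(a),-np.cos(a),0])  # toward -y? 
print(lat)
pts=[];top=[]
for x in list(range(217,229))+list(range(244,256)):
  ys=np.nonzero(m[:,x])[0]
  if len(ys): pts.append([x,ys.max()+.5])
pts=np.array(pts);print(pts.tolist())
p0=g+.012*np.array([-.3,-.954,0])
q=onvert(f,pts,p0,h); k=np.polyfit(q[:,0],q[:,1],1);print('slope deg',np.degrees(np.arctan(k[0])),'at0',k[1],(q[:,1]-np.polyval(k,q[:,0])).round(4))
import sys
c,_=cen(mask(f,(125,60,40),(155,255,255),[190,143,206,160]));q=onvert(f,c,g,h);print(q)
"
```

```text
[0.3007058  0.95371695 0.        ]
[[217.0, 146.5], [218.0, 147.5], [219.0, 147.5], [220.0, 147.5], [221.0, 146.5], [222.0, 146.5], [223.0, 145.5], [224.0, 145.5], [225.0, 144.5], [226.0, 144.5], [227.0, 143.5], [228.0, 142.5], [244.0, 135.5], [245.0, 134.5], [246.0, 134.5], [247.0, 133.5], [248.0, 133.5], [249.0, 132.5], [250.0, 132.5], [251.0, 131.5], [252.0, 131.5], [253.0, 131.5], [254.0, 130.5], [255.0, 129.5]]
slope deg -23.985984997985298 at0 -0.008281956179372612 [ 0.005   0.0009 -0.0005 -0.0018 -0.0004 -0.0017 -0.0003 -0.0016 -0.0002
 -0.0015 -0.0001  0.0014 -0.0007  0.0008 -0.0006  0.0009 -0.0005  0.001
 -0.0004  0.0011 -0.0003 -0.0016 -0.0002  0.0013]
[[ 0.09337329 -0.03994074]]
```

Tilt is about 25°. I'll press about 4.5 mm deeper to get near 30°.

servo_tool:
  plan:
    - {"tx": 0,"ty": 0,"tz": 30,"yaw": 0}
    - {"tx": 0,"ty": 0,"tz": 70,"yaw": 0}
    - {"tx": 0,"ty": 0,"tz": 105,"yaw": 0}
    - {"tx": 0,"ty": 0,"tz": 120,"yaw": 0}
    - {"tx": 0,"ty": 0,"tz": 125,"yaw": 0}
    - {"tx": 0,"ty": 0,"tz": 127.5,"yaw": 0}
    - {"tx": 0,"ty": 0,"tz": 130,"yaw": 0}
    - {"tx": 0,"ty": 0,"tz": 130,"yaw": 0}
    - {"tx": 0,"ty": 0,"tz": 115,"yaw": 0}
    - {"tx": 0,"ty": 0,"tz": 75,"yaw": 0}
    - {"tx": 0,"ty": 0,"tz": 35,"yaw": 0}
    - {"tx": 0,"ty": 0,"tz": 8,"yaw": 0}
    - {"tx": 0,"ty": 0,"tz": 0,"yaw": 0}
    - {"tx": 0,"ty": 0,"tz": 0,"yaw": 0}

```text
time_s: 13.02
tool_pos: [0.544, 0.0787, 0.1919]
orientation: [0.478, 3.102, 0.079]
contact_force: [-0.3, 0.5, -2.1]
width: 0.0239
gripper_force: 24.6
```

```bash
python3 -c "
from h import *
s=sensors.observe();M=R.from_rotvec(s['orientation']).as_matrix();g=s['tool_pos']-.019*M[:,2];print(g,s['contact_force'])
f=grab_frame('side'); np.savez('sideL.npz',**f)
h=162.5
m=mask(f,(18,110,50),(34,255,255),[205,105,262,160])
pts=[]
for x in list(range(221,229))+list(range(244,254)):
  ys=np.nonzero(m[:,x])[0]
  if len(ys): pts.append([x,ys.max()+.5])
pts=np.array(pts)
q=onvert(f,pts,g+.012*np.array([-.3,-.954,0]),h); k=np.polyfit(q[:,0],q[:,1],1);print('slope deg',np.degrees(np.arctan(k[0])),'at0',k[1],(q[:,1]-np.polyval(k,q[:,0])).round(4))
mm=mask(f,(125,60,40),(155,255,255),[190,145,212,165]);c,n=cen(mm);q=onvert(f,c,g,h);print(q,n,np.degrees(np.arctan2(q[0,1],q[0,0])))
t=load('top');hc=[238,176]
V=np.array([.5668,-.0111,0]);x=np.array([.9537,-.3007,0]);P=V+.0147*x+[0,0,.0505];N=np.array([*(x[:2]*np.cos(np.pi/6)),.5])
for L in(.125,.1): print('TCP for L',L,P+N*L-[-.0002,-.00095,.019])
go(.5433,.0785,.25,-17.5)
"
```

```text
[0.54377841 0.07775797 0.21091965] [-0.26676779  0.45811376 -2.13395406]
slope deg -29.216005473544968 at0 -0.008908608599149763 [ 0.0005 -0.0011  0.     -0.0016 -0.0005  0.0007  0.0018  0.0002 -0.001
  0.0002  0.0013 -0.0003  0.0008 -0.0008  0.0003  0.0014 -0.0002 -0.0018]
[[ 0.09020453 -0.0479518 ]] 24 -27.99465168571447
TCP for L 0.125 [ 0.68426044 -0.04712202  0.094     ]
TCP for L 0.1 [ 0.66361223 -0.04061167  0.0815    ]
row [  0.6   2.7 -58.9] yaw -0.02 j6 0.42 t 13.07
```

```bash
python3 -c "
from h import *
go(.6843,-.0471,.192,-17.5); go(.6843,-.0471,.094,-17.5)"
```

```text
row [-172.1  -77.3   -6.1] yaw -0.02 j6 0.42 t 13.07
row [-172.8  -82.2   91.8] yaw -0.02 j6 0.42 t 13.07
```

servo_tool:
  plan:
    - {"tx": -15,"ty": -7,"tz": -6,"yaw": 0}
    - {"tx": -45,"ty": -20,"tz": -6,"yaw": 0}
    - {"tx": -85,"ty": -38,"tz": -6,"yaw": 0}
    - {"tx": -125,"ty": -56,"tz": -6,"yaw": 0}
    - {"tx": -158,"ty": -71,"tz": -6,"yaw": 0}
    - {"tx": -172,"ty": -77.3,"tz": -6,"yaw": 0}
    - {"tx": -172,"ty": -77.3,"tz": -6,"yaw": 0}
    - {"tx": -172.5,"ty": -79,"tz": 25,"yaw": 0}
    - {"tx": -172.8,"ty": -81,"tz": 60,"yaw": 0}
    - {"tx": -172.8,"ty": -82,"tz": 85,"yaw": 0}
    - {"tx": -172.8,"ty": -82.2,"tz": 92,"yaw": 0}
    - {"tx": -172.8,"ty": -82.2,"tz": 92,"yaw": 0}
    - {"tx": -172.8,"ty": -82.2,"tz": 92,"yaw": 0}

```text
time_s: 14.7
tool_pos: [0.6851, -0.0471, 0.0957]
orientation: [0.478, 3.101, 0.079]
contact_force: [-0.0, 0.9, -2.2]
width: 0.024
gripper_force: 24.4
```

```bash
python3 -c "
from h import *
go(.6843,-.0471,.094,-17.5); go(.6636,-.0406,.0815,-17.5)
s=sensors.observe();M=R.from_rotvec(s['orientation']).as_matrix();g=s['tool_pos']-.019*M[:,2];print(g,s['contact_force'])
f=grab_frame('side')
c,n=cen(mask(f,(125,60,40),(155,255,255),[230,160,320,230]));print(c,n,onvert(f,c,g,162.5))
print('patch px',proj(f,[.5808,-.0155,.0505]))
c,n=cen(mask(f,(40,90,40),(85,255,255),[240,180,290,220]));print('green',c,n)
cv2.imwrite('pics/i.png',cv2.cvtColor(cv2.resize(f['image'][130:250,220:370],None,fx=4,fy=4,interpolation=cv2.INTER_CUBIC),cv2.COLOR_RGB2BGR))"
```

```text
row [ 0.8 -0.3  1.7] yaw -0.02 j6 0.21 t 14.7
row [22.4 -1.  14.2] yaw -0.02 j6 0.21 t 14.7
[ 0.68493383 -0.04803252  0.11464035] [-0.04972115  0.93243123 -2.22752502]
[272.14705882 193.79411765] 34 [[ 0.08758807 -0.04420995]]
patch px [[263.96727195 200.72739576   1.        ]]
green [264.25 200.  ] 4
```

View pics/i.png

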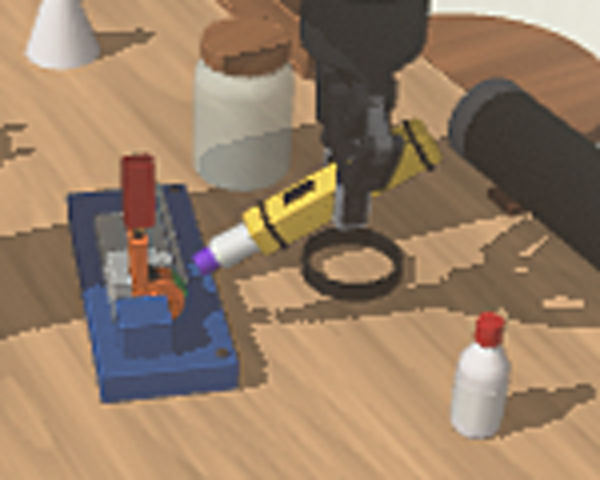

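The side crop shows the nose (205,262) just off the green patch (180,280), clear of everything. I'll check the axis height from the silhouette midline in this view.

```bash
python3 -c "
from h import *
s=sensors.observe();M=R.from_rotvec(s['orientation']).as_matrix();g=s['tool_pos']-.019*M[:,2]
f=grab_frame('side')
hs=cv2.cvtColor(f['image'],cv2.COLOR_RGB2HSV)
y=mask(f,(18,90,40),(36,255,255),[282,150,335,200]); 
Y=[[x,np.nonzero(y[:,x])[0].min()/2+np.nonzero(y[:,x])[0].max()/2] for x in list(range(288,301))+list(range(320,327)) if y[:,x].any()]
P=[[x,np.nonzero(p[:,x])[0].mean()] for p in [mask(f,(120,50,30),(160,255,255),[266,180,280,205])] for x in range(270,274) if p[:,x].any()]
print(np.round(Y,1).tolist(),P)
q=onvert(f,Y,g,162.5);k=np.polyfit(q[:,0],q[:,1],1);print('body axis',np.degrees(np.arctan(k[0])),k[1])
q2=onvert(f,P,g,162.5);print(q2.round(4).tolist())
k2=np.polyfit(np.r_[q[:,0],q2[:,0]],np.r_[q[:,1],q2[:,1]],1);print('both',np.degrees(np.arctan(k2[0])),k2[1],'z at patch dist',g[2]+np.polyval(k2,.1091))
"
```

```text
[[288.0, 185.0], [289.0, 185.0], [290.0, 183.0], [291.0, 183.5], [292.0, 183.0], [293.0, 182.5], [294.0, 182.0], [295.0, 181.5], [296.0, 181.0], [297.0, 180.5], [298.0, 180.0], [299.0, 179.5], [300.0, 179.0], [320.0, 168.0], [321.0, 168.0], [322.0, 167.0], [323.0, 166.5], [324.0, 166.0], [325.0, 166.0], [326.0, 166.5]] [[270, np.float64(195.0)], [271, np.float64(195.0)], [272, np.float64(194.5)], [273, np.float64(195.5)]]
body axis -27.6896662534339 0.0035285056603659173
[[0.0932, -0.0475], [0.0906, -0.0478], [0.088, -0.0464], [0.0853, -0.05]]
both -28.829284980392675 0.0032645529208899567 z at patch dist 0.05784463393946912
```

```bash
python3 -c "
from h import *
go(.6796,-.0457,.0859,-19.1+1.6+1.6)
s=sensors.observe();M=R.from_rotvec(s['orientation']).as_matrix()@R.from_euler('z',-1.6,degrees=True).as_matrix()
print(M.T@-np.array([.8357,-.2635,.4818]))"
```

```text
row [ 5.6 -0.8  9.6] yaw -1.62 j6 0.22 t 14.8
[ 8.74076292e-01 -2.55173982e-04  4.85745356e-01]
```

servo_tool:
  plan:
    - {"tx": 1,"ty": -0.5,"tz": 4,"yaw": -1}
    - {"tx": 3,"ty": -0.8,"tz": 8,"yaw": -1.6}
    - {"tx": 5.6,"ty": -0.8,"tz": 9.6,"yaw": -1.6}
    - {"tx": 5.6,"ty": -0.8,"tz": 9.6,"yaw": -1.6}
    - {"tx": 5.6,"ty": -0.8,"tz": 9.6,"yaw": -1.6}

```text
time_s: 15.42
tool_pos: [0.679, -0.0457, 0.0848]
orientation: [0.435, 3.109, 0.079]
contact_force: [0.3, -1.0, -3.0]
width: 0.0233
gripper_force: 24.4
```

servo_tool:
  plan:
    - {"tx": 1.7,"ty": 0,"tz": 1,"yaw": 0}
    - {"tx": 3.5,"ty": 0,"tz": 1.9,"yaw": 0}
    - {"tx": 5.2,"ty": 0,"tz": 2.9,"yaw": 0}
    - {"tx": 6.1,"ty": 0,"tz": 3.4,"yaw": 0}
    - {"tx": 7,"ty": 0,"tz": 3.9,"yaw": 0}
    - {"tx": 7,"ty": 0,"tz": 3.9,"yaw": 0}
    - {"tx": 7,"ty": 0,"tz": 3.9,"yaw": 0}

```text
time_s: 16.3
tool_pos: [0.6725, -0.0437, 0.081]
orientation: [0.435, 3.108, 0.079]
contact_force: [2.2, -1.5, -1.3]
width: 0.0238
gripper_force: 24.6
```

servo_tool:
  plan:
    - {"tx": 0,"ty": 0,"tz": 0,"yaw": 0}
    - {"tx": 0,"ty": 0,"tz": 0,"yaw": 0}
    - {"tx": 0.9,"ty": 0,"tz": 0.5,"yaw": 0}
    - {"tx": 0.9,"ty": 0,"tz": 0.5,"yaw": 0}
    - {"tx": 0.9,"ty": 0,"tz": 0.5,"yaw": 0}

```text
time_s: 16.92
tool_pos: [0.6715, -0.0434, 0.0804]
orientation: [0.435, 3.109, 0.079]
contact_force: [3.7, -0.9, -0.8]
width: 0.0238
gripper_force: 24.6
```

servo_tool:
  plan:
    - {"tx": 0.9,"ty": 0,"tz": 0.5,"yaw": 0}
    - {"tx": 0.9,"ty": 0,"tz": 0.5,"yaw": 0}
    - {"tx": 0.9,"ty": 0,"tz": 0.5,"yaw": 0}

```text
time_s: 17.3
tool_pos: [0.6706, -0.0431, 0.0799]
orientation: [0.435, 3.109, 0.079]
contact_force: [4.1, -0.7, -1.3]
width: 0.0241
gripper_force: 24.6
```

```bash
python3 -c "
from h import *
s=sensors.observe();M=R.from_rotvec(s['orientation']).as_matrix();g=s['tool_pos']-.019*M[:,2]
print(s['tool_pos'],s['contact_force'],(s['contact_force']-[.1,0,-2.5])@[.8357,-.2635,.4818])
f=grab_frame('side')
for n,lo,hi,b in(('p',(120,50,30),(160,255,255),[250,170,280,215]),('g',(40,90,40),(85,255,255),[240,180,290,220])): print(n,cen(mask(f,lo,hi,b)))
cv2.imwrite('pics/j.png',cv2.cvtColor(cv2.resize(f['image'][160:220,235:310],None,fx=8,fy=8,interpolation=cv2.INTER_CUBIC),cv2.COLOR_RGB2BGR))"
```

```text
[ 0.67060909 -0.04307295  0.07990878] [ 4.07435517 -0.72970636 -1.34922916] 4.068087627288944
p (array([267.09090909, 201.        ]), 22)
g (array([263., 198.]), 1)
```

View pics/j.png

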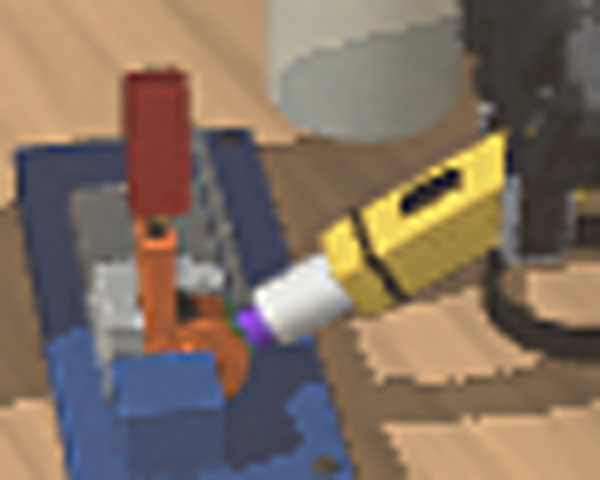

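Contact at about 4 N, nose partly in, sitting on the patch (crop px 252,325). I'll check centring numerically while it holds.

```bash
python3 -c "
from h import *
s=sensors.observe();M=R.from_rotvec(s['orientation']).as_matrix();g=s['tool_pos']-.019*M[:,2]
f=grab_frame('side'); print(s['time_s'],s['contact_force'])
y=mask(f,(18,90,40),(36,255,255),[270,150,335,205])
def mid(m,xs): return [[x,np.nonzero(m[:,x])[0].min()/2+np.nonzero(m[:,x])[0].max()/2] for x in xs if m[:,x].any()]
Y=mid(y,list(range(285,297))+list(range(316,323)))
P=mid(mask(f,(120,50,30),(160,255,255),[260,190,280,210]),range(266,269))
W=mid(mask(f,(0,0,120),(180,60,255),[268,188,279,206]),range(270,276))
print(np.round(Y,1).tolist(),P,W)
for A in(Y,Y+P,Y+P+W):
  q=onvert(f,A,g,162.5);k=np.polyfit(q[:,0],q[:,1],1);d=np.hypot(*(g[:2]-[.5808,-.0155]));print('axis',np.degrees(np.arctan(k[0])),k[1],'z at patch',g[2]+np.polyval(k,d))
"
```

```text
17.35 [ 4.07155596 -2.35572022 -0.78197741]
[[285.0, 189.5], [286.0, 189.0], [287.0, 189.0], [288.0, 188.0], [289.0, 187.5], [290.0, 187.0], [291.0, 186.0], [292.0, 186.0], [293.0, 185.0], [294.0, 185.0], [295.0, 184.0], [296.0, 183.0], [316.0, 172.0], [317.0, 171.5], [318.0, 171.5], [319.0, 172.0], [320.0, 172.0], [321.0, 172.5], [322.0, 173.5]] [[266, np.float64(200.0)], [267, np.float64(201.0)], [268, np.float64(201.5)]] [[270, np.float64(198.0)], [271, np.float64(197.0)], [272, np.float64(197.0)], [273, np.float64(196.0)], [274, np.float64(196.0)], [275, np.float64(196.0)]]
axis -26.919758080239696 0.0022822913147617727 z at patch 0.053402767924370716
axis -28.76816338276736 0.0015905556124498346 z at patch 0.048829232034751764
axis -28.720533445522662 0.0015998562195127764 z at patch 0.04894024993561158
```

Axis height at the patch is 49–53 mm against 50.5 mm, and the angle is about 29°. Now I hold.

servo_tool:
  plan:
    - {"tz": 0}
    - {"tz": 0}
    - {"tz": 0}
    - {"tz": 0}
    - {"tz": 0}
    - {"tz": 0}
    - {"tz": 0}
    - {"tz": 0}
    - {"tz": 0}
    - {"tz": 0}
    - {"tz": 0}
    - {"tz": 0}
    - {"tz": 0}
    - {"tz": 0}
    - {"tz": 0}
    - {"tz": 0}
    - {"tz": 0}
    - {"tz": 0}

```text
$.plan[0]: bad value
```

```bash
python3 -c "
from h import *
s=sensors.observe();print(s['contact_force'])
f=grab_frame('side')
P=mask(f,(120,50,30),(160,255,255),[255,185,285,215]);print('purple px',cen(P),np.argwhere(P).min(0),np.argwhere(P).max(0))"
```

```text
[ 3.77143093 -1.15176179 -0.42851682]
purple px (array([267.05, 200.95]), 20) [198 264] [210 276]
```

servo_tool:
  plan:
    - {"tx": 0,"ty": 0,"tz": 0,"yaw": 0}
    - {"tx": 0,"ty": 0,"tz": 0,"yaw": 0}
    - {"tx": 0,"ty": 0,"tz": 0,"yaw": 0}
    - {"tx": 0,"ty": 0,"tz": 0,"yaw": 0}
    - {"tx": 0,"ty": 0,"tz": 0,"yaw": 0}
    - {"tx": 0,"ty": 0,"tz": 0,"yaw": 0}
    - {"tx": 0,"ty": 0,"tz": 0,"yaw": 0}
    - {"tx": 0,"ty": 0,"tz": 0,"yaw": 0}
    - {"tx": 0,"ty": 0,"tz": 0,"yaw": 0}
    - {"tx": 0,"ty": 0,"tz": 0,"yaw": 0}
    - {"tx": 0,"ty": 0,"tz": 0,"yaw": 0}
    - {"tx": 0,"ty": 0,"tz": 0,"yaw": 0}
    - {"tx": 0,"ty": 0,"tz": 0,"yaw": 0}
    - {"tx": 0,"ty": 0,"tz": 0,"yaw": 0}
    - {"tx": 0,"ty": 0,"tz": 0,"yaw": 0}
    - {"tx": 0,"ty": 0,"tz": 0,"yaw": 0}
    - {"tx": 0,"ty": 0,"tz": 0,"yaw": 0}

```text
time_s: 19.58
tool_pos: [0.6705, -0.0431, 0.0799]
orientation: [0.435, 3.109, 0.079]
contact_force: [4.1, -1.2, -0.8]
width: 0.0236
gripper_force: 24.6
```

Extra margin: I'll push 1.2 mm deeper and hold once more.

servo_tool:
  plan:
    - {"tx": 0.5,"ty": 0,"tz": 0.3,"yaw": 0}
    - {"tx": 1,"ty": 0,"tz": 0.6,"yaw": 0}
    - {"tx": 1,"ty": 0,"tz": 0.6,"yaw": 0}
    - {"tx": 1,"ty": 0,"tz": 0.6,"yaw": 0}
    - {"tx": 1,"ty": 0,"tz": 0.6,"yaw": 0}
    - {"tx": 1,"ty": 0,"tz": 0.6,"yaw": 0}
    - {"tx": 1,"ty": 0,"tz": 0.6,"yaw": 0}
    - {"tx": 1,"ty": 0,"tz": 0.6,"yaw": 0}
    - {"tx": 1,"ty": 0,"tz": 0.6,"yaw": 0}
    - {"tx": 1,"ty": 0,"tz": 0.6,"yaw": 0}
    - {"tx": 1,"ty": 0,"tz": 0.6,"yaw": 0}
    - {"tx": 1,"ty": 0,"tz": 0.6,"yaw": 0}
    - {"tx": 1,"ty": 0,"tz": 0.6,"yaw": 0}
    - {"tx": 1,"ty": 0,"tz": 0.6,"yaw": 0}
    - {"tx": 1,"ty": 0,"tz": 0.6,"yaw": 0}
    - {"tx": 1,"ty": 0,"tz": 0.6,"yaw": 0}

```text
time_s: 21.58
tool_pos: [0.6696, -0.0427, 0.0793]
orientation: [0.435, 3.109, 0.079]
contact_force: [5.5, -1.6, -0.1]
width: 0.0238
gripper_force: 24.6
```

servo_tool:
  plan:
    - {"tx": -4,"ty": 0,"tz": -2.2,"yaw": 0}
    - {"tx": -12,"ty": 0,"tz": -7,"yaw": 0}
    - {"tx": -24,"ty": 0,"tz": -25,"yaw": 0}
    - {"tx": -30,"ty": 0,"tz": -60,"yaw": 0}
    - {"tx": -30,"ty": 0,"tz": -95,"yaw": 0}
    - {"tx": -30,"ty": 0,"tz": -120,"yaw": 0}
    - {"tx": -30,"ty": 0,"tz": -120,"yaw": 0}

```text
time_s: 22.45
tool_pos: [0.698, -0.057, 0.2006]
orientation: [0.435, 3.107, 0.079]
contact_force: [0.5, -0.4, -3.5]
width: 0.0237
gripper_force: 24.6
```

```bash
python3 -c "
from h import *
go(.504,.2838,.200,-15.7)
"
```

```text
row [280.1 274.1  15.5] yaw -0.23 j6 0.17 t 22.45
```

servo_tool:
  plan:
    - {"tx": 15,"ty": 15,"tz": 1,"yaw": 0}
    - {"tx": 45,"ty": 44,"tz": 3,"yaw": 0}
    - {"tx": 85,"ty": 83,"tz": 5,"yaw": 0}
    - {"tx": 125,"ty": 122,"tz": 7,"yaw": 0}
    - {"tx": 165,"ty": 161,"tz": 9,"yaw": -0.5}
    - {"tx": 205,"ty": 200,"tz": 12,"yaw": -0.8}
    - {"tx": 245,"ty": 240,"tz": 14,"yaw": -0.8}
    - {"tx": 270,"ty": 265,"tz": 15,"yaw": -0.8}
    - {"tx": 280,"ty": 274,"tz": 15.5,"yaw": -0.8}
    - {"tx": 280,"ty": 274,"tz": 15.5,"yaw": -0.8}
    - {"tx": 280,"ty": 274,"tz": 15.5,"yaw": -0.8}

```text
time_s: 23.82
tool_pos: [0.5038, 0.2828, 0.1982]
orientation: [0.415, 3.112, 0.078]
contact_force: [0.4, 0.4, -1.7]
width: 0.024
gripper_force: 24.5
```

```bash
python3 -c "
from h import *
go(.5035,.2833,.060,-15.1);go(.5035,.2833,.019,-15.7)
s=sensors.observe();M=R.from_rotvec(s['orientation']).as_matrix();g=s['tool_pos']-.019*M[:,2]
f=grab_frame('side'); c,n=cen(mask(f,(125,60,40),(155,255,255),[130,90,200,160]));print(c,n,onvert(f,c,g,164.5))
"
```

```text
row [ -0.3  -6.4 138. ] yaw -0.08 j6 0.76 t 23.82
row [ -0.5  -8.4 179. ] yaw 0.52 j6 0.76 t 23.82
[163.59090909 123.09090909] 22 [[ 0.09042743 -0.04824217]]
```

servo_tool:
  plan:
    - {"tx": 0,"ty": -1.5,"tz": 30,"yaw": 0}
    - {"tx": 0,"ty": -4,"tz": 80,"yaw": 0}
    - {"tx": 0,"ty": -5.5,"tz": 120,"yaw": 0}
    - {"tx": 0,"ty": -6.4,"tz": 138,"yaw": 0}
    - {"tx": 0,"ty": -6.5,"tz": 143,"yaw": 0}
    - {"tx": 0,"ty": -6.7,"tz": 147,"yaw": 0}
    - {"tx": 0,"ty": -6.9,"tz": 151,"yaw": 0}
    - {"tx": 0,"ty": -7.1,"tz": 155,"yaw": 0}
    - {"tx": 0,"ty": -7.2,"tz": 157,"yaw": 0}
    - {"tx": 0,"ty": -7.2,"tz": 157,"yaw": 0}

```text
time_s: 25.12
tool_pos: [0.5054, 0.2852, 0.0434]
orientation: [0.413, 3.106, 0.082]
contact_force: [4.3, -2.2, 6.3]
width: 0.0237
gripper_force: 25.6
```

```bash
python3 -c "
from h import *
f=grab_frame('side');go(.5035,.2833,.019,-15.7)
cv2.imwrite('pics/k.png',cv2.cvtColor(cv2.resize(f['image'][110:190,145:245],None,fx=6,fy=6,interpolation=cv2.INTER_CUBIC),cv2.COLOR_RGB2BGR))"
```

```text
row [ 1.3 -3.6 24.2] yaw 0.55 j6 0.76 t 25.18
```

View pics/k.png

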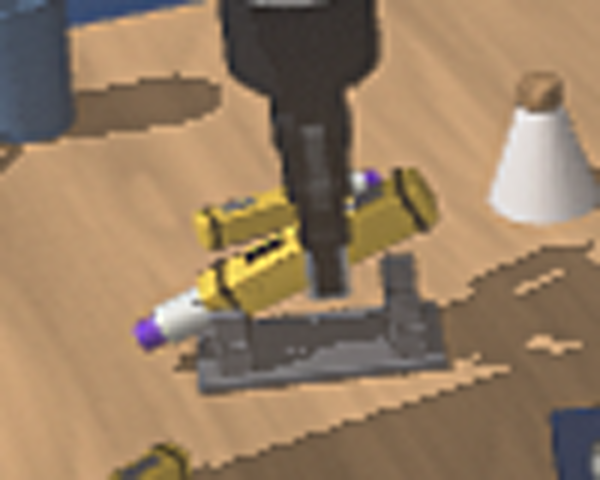

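The torch nose end is in its saddle and levelling, so I continue down.

servo_tool:
  plan:
    - {"tx": 0,"ty": -0.3,"tz": 4,"yaw": 0}
    - {"tx": 0,"ty": -0.5,"tz": 8,"yaw": 0}
    - {"tx": 0,"ty": -0.7,"tz": 12,"yaw": 0.3}
    - {"tx": 0,"ty": -0.8,"tz": 15,"yaw": 0.5}
    - {"tx": 0,"ty": -1,"tz": 18,"yaw": 0.5}
    - {"tx": 0,"ty": -1.1,"tz": 20,"yaw": 0.5}
    - {"tx": 0,"ty": -1.1,"tz": 20,"yaw": 0.5}

```text
time_s: 26.05
tool_pos: [0.5044, 0.2853, 0.0228]
orientation: [0.427, 3.107, 0.082]
contact_force: [3.1, 0.1, 4.9]
width: 0.0238
gripper_force: 25.7
```

```bash
python3 -c "
from h import *
f=grab_frame('side');go(.5035,.2833,.019,-15.7)
s=sensors.observe();M=R.from_rotvec(s['orientation']).as_matrix();g=s['tool_pos']-.019*M[:,2]
y=mask(f,(18,90,40),(36,255,255),[170,130,230,180])
X=[x for x in range(175,228) if y[:,x].any()];tp=np.array([[x,np.nonzero(y[:,x])[0].min()] for x in X]);print(tp.tolist())
c,n=cen(mask(f,(125,60,40),(155,255,255),[150,150,180,185]));print(c,n,onvert(f,c,g,164.3))"
```

```text
row [ 0.1 -2.3  3.6] yaw 0.07 j6 0.77 t 26.1
[[177, 145], [178, 145], [179, 145], [180, 144], [181, 144], [182, 145], [183, 145], [184, 145], [185, 145], [186, 144], [187, 142], [188, 142], [189, 142], [190, 141], [191, 141], [192, 142], [193, 152], [194, 152], [195, 157], [202, 150], [203, 150], [204, 150], [205, 150], [206, 152], [207, 142], [208, 149], [209, 149], [210, 149], [211, 151], [212, 148], [213, 148], [214, 148], [215, 148], [216, 148], [217, 148], [218, 150], [219, 154]]
[166.83333333 162.22222222] 18 [[ 0.0998852  -0.00672498]]
```

servo_tool:
  plan:
    - {"tx": 0,"ty": -0.2,"tz": 2,"yaw": 0}
    - {"tx": 0,"ty": -0.3,"tz": 4,"yaw": 0}
    - {"tx": 0,"ty": -0.3,"tz": 5,"yaw": 0}
    - {"tx": 0,"ty": -0.3,"tz": 5,"yaw": 0}

```text
time_s: 26.6
tool_pos: [0.5041, 0.285, 0.0175]
orientation: [0.427, 3.107, 0.081]
contact_force: [4.6, 0.6, 4.9]
width: 0.0235
gripper_force: 25.9
```

servo_tool:
  plan:
    - {"tx": 0,"ty": 0,"tz": 0,"yaw": 0}
    - {"tx": 0,"ty": 0,"tz": 0,"yaw": 0}
    - {"tx": 0,"ty": 0,"tz": 0,"yaw": 0}
    - {"tx": 0,"ty": 0,"tz": 0,"yaw": 0}
    - {"tx": 0,"ty": 0,"tz": 0,"yaw": 0}
  jaw: 0.6

```text
time_s: 27.22
tool_pos: [0.5026, 0.2845, 0.0164]
orientation: [0.427, 3.11, 0.079]
contact_force: [-0.0, 0.5, -0.2]
width: 0.0511
gripper_force: 0.0
```

servo_tool:
  plan:
    - {"tx": 0,"ty": 0,"tz": -15,"yaw": 0}
    - {"tx": 0,"ty": 0,"tz": -50,"yaw": 0}
    - {"tx": 0,"ty": 0,"tz": -95,"yaw": 0}
    - {"tx": 0,"ty": 0,"tz": -130,"yaw": 0}
    - {"tx": 0,"ty": 0,"tz": -150,"yaw": 0}
    - {"tx": 0,"ty": 0,"tz": -150,"yaw": 0}

```text
time_s: 27.98
tool_pos: [0.5024, 0.2775, 0.1688]
orientation: [0.427, 3.107, 0.082]
contact_force: [-0.5, 0.1, -0.4]
width: 0.0512
gripper_force: 0.0
```

```bash
python3 -c "
from h import *
f=grab_frame('side');go(.5924,.07,.140,-17.5)
c,n=cen(mask(f,(125,60,40),(155,255,255),[150,150,180,185]));print(c,n,onplane(f,c,.038))
s0=load('side');c,n=cen(mask(s0,(125,60,40),(155,255,255),[150,150,180,185]));print(c,n,onplane(s0,c,.038))
cv2.imwrite('pics/l.png',cv2.cvtColor(cv2.resize(np.hstack([s0['image'][130:190,145:235],f['image'][130:190,145:235]]),None,fx=4,fy=4,interpolation=cv2.INTER_CUBIC),cv2.COLOR_RGB2BGR))"
```

```text
row [-143.2 -176.3   17.6] yaw 1.87 j6 0.76 t 28.02
[166.5 161. ] 20 [[0.40788241 0.31384452 0.038     ]]
[166.38095238 160.95238095] 21 [[0.40762537 0.31428595 0.038     ]]
```

View pics/l.png

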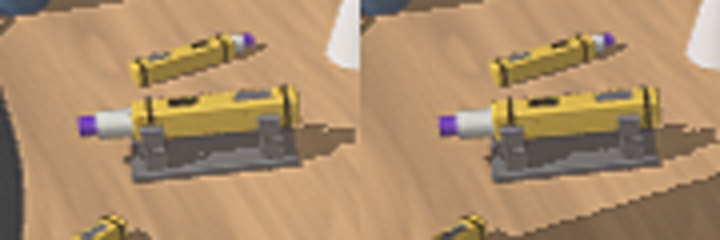

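The torch is back in its rest as at the start, with its nose at the same pixel. That was picture 11, one over the limit of 10, so from here I use numbers only. Next is the handle.

servo_tool:
  plan:
    - {"tx": -14,"ty": -17,"tz": 0,"yaw": 0}
    - {"tx": -45,"ty": -55,"tz": 0,"yaw": 1}
    - {"tx": -80,"ty": -98,"tz": 0,"yaw": 1.9}
    - {"tx": -115,"ty": -141,"tz": 5,"yaw": 1.9}
    - {"tx": -136,"ty": -167,"tz": 12,"yaw": 1.9}
    - {"tx": -143,"ty": -176.3,"tz": 17.6,"yaw": 1.9}
    - {"tx": -143,"ty": -176.3,"tz": 17.6,"yaw": 1.9}
    - {"tx": -143,"ty": -178,"tz": 45,"yaw": 1.9}
    - {"tx": -143,"ty": -179.5,"tz": 75,"yaw": 1.9}
    - {"tx": -143,"ty": -180.3,"tz": 92,"yaw": 1.9}
    - {"tx": -143,"ty": -180.3,"tz": 98,"yaw": 1.9}
    - {"tx": -143,"ty": -180.3,"tz": 98,"yaw": 1.9}

```text
time_s: 29.52
tool_pos: [0.5912, 0.071, 0.0589]
orientation: [0.477, 3.104, 0.079]
contact_force: [0.0, 0.5, -0.0]
width: 0.0512
gripper_force: 0.0
```

servo_tool:
  plan:
    - {"tx": 0,"ty": 0,"tz": 0,"yaw": 0}
    - {"tx": 0,"ty": 0,"tz": 0,"yaw": 0}
    - {"tx": 0,"ty": 0,"tz": 0,"yaw": 0}
    - {"tx": 0,"ty": 0,"tz": 0,"yaw": 0}
    - {"tx": 0,"ty": 0,"tz": 0,"yaw": 0}
  jaw: 0

```text
time_s: 30.15
tool_pos: [0.5923, 0.0713, 0.0597]
orientation: [0.477, 3.102, 0.083]
contact_force: [0.8, 7.5, 2.7]
width: 0.017
gripper_force: 21.5
```

```bash
python3 -c "
from h import *
s=sensors.observe();p=s['tool_pos'];print(p,s['width'],s['contact_force']);go(p[0]+.043*.3007,p[1]+.043*.9537,p[2])"
```

```text
[0.59231493 0.07134031 0.05973637] 0.01704564231463814 [0.83377148 7.52860235 2.71765845]
row [-0.  42.9  2.3] yaw 0 j6 0.4 t 30.15
```

servo_tool:
  plan:
    - {"tx": 0,"ty": 2,"tz": 0.1,"yaw": 0}
    - {"tx": 0,"ty": 6,"tz": 0.3,"yaw": 0}
    - {"tx": 0,"ty": 11,"tz": 0.6,"yaw": 0}
    - {"tx": 0,"ty": 16,"tz": 0.8,"yaw": 0}
    - {"tx": 0,"ty": 21,"tz": 1.1,"yaw": 0}
    - {"tx": 0,"ty": 26,"tz": 1.3,"yaw": 0}
    - {"tx": 0,"ty": 31,"tz": 1.6,"yaw": 0}
    - {"tx": 0,"ty": 36,"tz": 1.9,"yaw": 0}
    - {"tx": 0,"ty": 40,"tz": 2.1,"yaw": 0}
    - {"tx": 0,"ty": 42,"tz": 2.2,"yaw": 0}
    - {"tx": 0,"ty": 42,"tz": 2.2,"yaw": 0}
    - {"tx": 0,"ty": 42,"tz": 2.2,"yaw": 0}

```text
time_s: 31.65
tool_pos: [0.6043, 0.1098, 0.0597]
orientation: [0.479, 3.102, 0.078]
contact_force: [-1.6, -0.6, 6.9]
width: 0.0168
gripper_force: 20.6
```

servo_tool:
  plan:
    - {"tx": 0,"ty": 0,"tz": 0,"yaw": 0}
    - {"tx": 0,"ty": 0,"tz": 0,"yaw": 0}
    - {"tx": 0,"ty": 0,"tz": 0,"yaw": 0}
    - {"tx": 0,"ty": 0,"tz": 0,"yaw": 0}
  jaw: 0.6

```text
time_s: 32.15
tool_pos: [0.6041, 0.1101, 0.0585]
orientation: [0.479, 3.103, 0.079]
contact_force: [-0.3, -0.8, 0.2]
width: 0.0509
gripper_force: 0.0
```

servo_tool:
  plan:
    - {"tx": 0,"ty": 0,"tz": -15,"yaw": 0}
    - {"tx": 0,"ty": 0,"tz": -45,"yaw": 0}
    - {"tx": 0,"ty": 0,"tz": -85,"yaw": 0}
    - {"tx": 0,"ty": 0,"tz": -110,"yaw": 0}
    - {"tx": 0,"ty": 0,"tz": -110,"yaw": 0}

```text
time_s: 32.78
tool_pos: [0.6045, 0.1048, 0.1716]
orientation: [0.478, 3.099, 0.081]
contact_force: [0.5, 0.6, -0.8]
width: 0.0513
gripper_force: 0.0
```

```bash
python3 -c "
from h import *
f=grab_frame('side');b=(230,140,290,225)
m=mask(f,(0,150,60),(4,255,255),b)|mask(f,(174,150,60),(180,255,255),b);print('red',cen(m),'expect',proj(f,np.array([.5668,-.0111,0])+.127*np.array([.3007,.9537,0])+[0,0,.075]))
m=mask(f,(6,150,60),(16,255,255),b);c,n=cen(m);print('orange',c,n,np.argwhere(m).min(0),np.argwhere(m).max(0))
s0=load('side');m=mask(s0,(6,150,60),(16,255,255),b);c,n=cen(m);print('orange0',c,n,np.argwhere(m).min(0),np.argwhere(m).max(0))
x=np.array([.9537,-.3007]);p=np.array([.5668,-.0111])-.0115*x;print(p);go(*p,.16,-17.5);go(*p,.067,-17.5)
"
```

```text
red (array([252.04201681, 169.71428571]), 119) expect [[251.75859505 167.37842596   1.        ]]
orange [257.40869565 198.35652174] 115 [187 252] [209 265]
orange0 [257.73529412 199.2745098 ] 102 [187 252] [208 265]
[ 0.55583245 -0.00764195]
row [  11.8 -122.     3.8] yaw -0.02 j6 0.45 t 32.83
row [  11.4 -126.7   96.7] yaw -0.02 j6 0.45 t 32.83
```

servo_tool:
  plan:
    - {"tx": 1,"ty": -12,"tz": 0,"yaw": 0}
    - {"tx": 4,"ty": -45,"tz": 1,"yaw": 0}
    - {"tx": 8,"ty": -85,"tz": 2,"yaw": 0}
    - {"tx": 11,"ty": -114,"tz": 3,"yaw": 0}
    - {"tx": 11.8,"ty": -122,"tz": 3.8,"yaw": 0}
    - {"tx": 11.8,"ty": -122,"tz": 3.8,"yaw": 0}
    - {"tx": 11.7,"ty": -123.5,"tz": 30,"yaw": 0}
    - {"tx": 11.5,"ty": -125,"tz": 65,"yaw": 0}
    - {"tx": 11.4,"ty": -126.5,"tz": 88,"yaw": 0}
    - {"tx": 11.4,"ty": -126.7,"tz": 96.7,"yaw": 0}
    - {"tx": 11.4,"ty": -126.7,"tz": 96.7,"yaw": 0}

```text
time_s: 34.2
tool_pos: [0.5551, -0.0072, 0.0654]
orientation: [-0.478, -3.104, -0.079]
contact_force: [0.4, 0.4, 0.2]
width: 0.0514
gripper_force: 0.0
```

servo_tool:
  plan:
    - {"tx": 0,"ty": 0,"tz": 0,"yaw": 0}
    - {"tx": 0,"ty": 0,"tz": 0,"yaw": 0}
    - {"tx": 0,"ty": 0,"tz": 0,"yaw": 0}
    - {"tx": 0,"ty": 0,"tz": 0,"yaw": 0}
    - {"tx": 0,"ty": 0,"tz": 0,"yaw": 0}
  jaw: 0
  newtons: 25

```text
time_s: 34.83
tool_pos: [0.5557, -0.0076, 0.0664]
orientation: [0.478, 3.102, 0.08]
contact_force: [0.3, 1.2, 6.5]
width: 0.0156
gripper_force: 28.1
```

servo_tool:
  plan:
    - {"tx": 0,"ty": 0.2,"tz": -5,"yaw": 0}
    - {"tx": 0,"ty": 0.5,"tz": -15,"yaw": 0}
    - {"tx": 0,"ty": 1.5,"tz": -35,"yaw": 0}
    - {"tx": 0,"ty": 3,"tz": -60,"yaw": 0}
    - {"tx": 0,"ty": 4,"tz": -80,"yaw": 0}
    - {"tx": 0,"ty": 4,"tz": -80,"yaw": 0}

```text
time_s: 35.58
tool_pos: [0.556, -0.008, 0.1473]
orientation: [0.478, 3.101, 0.079]
contact_force: [-0.4, 0.1, -0.6]
width: 0.0155
gripper_force: 27.4
```

```bash
python3 -c "
from h import *
f=grab_frame('side');b=(230,120,290,225)
m=mask(f,(6,150,60),(16,255,255),b);c,n=cen(m);print('orange',c,n,np.argwhere(m).min(0),np.argwhere(m).max(0))
t=load('top');m=mask(t,(0,0,150),(180,60,255),(340,190,420,280));r=onplane(t,rect(m),.03);print(r.mean(0),r)
"
```

```text
orange [258.69402985 178.68656716] 134 [171 252] [185 265]
[ 0.43573784 -0.28963954  0.03      ] [[ 0.38769928 -0.20493867  0.03      ]
 [ 0.52514957 -0.26229534  0.03      ]
 [ 0.48264993 -0.37565336  0.03      ]
 [ 0.34745259 -0.3156708   0.03      ]]
```

The whistle came up with the gripper. Now to the tray.

```bash
python3 -c "
from h import *
go(.425,-.287,.147);go(.425,-.287,.048)"
```

```text
row [  40.3 -305.   -15.8] yaw 0 j6 0.26 t 35.62
row [  39.7 -309.9   83.1] yaw 0 j6 0.26 t 35.62
```

servo_tool:
  plan:
    - {"tx": 2,"ty": -12,"tz": -1,"yaw": 0}
    - {"tx": 5,"ty": -38,"tz": -3,"yaw": 0}
    - {"tx": 10,"ty": -75,"tz": -5,"yaw": 0}
    - {"tx": 15,"ty": -115,"tz": -7,"yaw": 0}
    - {"tx": 20,"ty": -155,"tz": -9,"yaw": 0}
    - {"tx": 26,"ty": -195,"tz": -11,"yaw": 0}
    - {"tx": 31,"ty": -235,"tz": -13,"yaw": 0}
    - {"tx": 36,"ty": -270,"tz": -14,"yaw": 0}
    - {"tx": 39,"ty": -295,"tz": -15,"yaw": 0}
    - {"tx": 40,"ty": -305,"tz": -16,"yaw": 0}
    - {"tx": 40,"ty": -305,"tz": -16,"yaw": 0}
    - {"tx": 40,"ty": -306,"tz": 5,"yaw": 0}
    - {"tx": 40,"ty": -307.5,"tz": 35,"yaw": 0}
    - {"tx": 40,"ty": -309,"tz": 65,"yaw": 0}
    - {"tx": 40,"ty": -309.5,"tz": 76,"yaw": 0}
    - {"tx": 40,"ty": -309.8,"tz": 81,"yaw": 0}
    - {"tx": 40,"ty": -309.9,"tz": 83,"yaw": 0}
    - {"tx": 40,"ty": -309.9,"tz": 83,"yaw": 0}
    - {"tx": 40,"ty": -309.9,"tz": 83,"yaw": 0}

```text
time_s: 38.0
tool_pos: [0.4251, -0.2871, 0.0483]
orientation: [0.478, 3.102, 0.078]
contact_force: [-0.3, 0.2, -0.3]
width: 0.0154
gripper_force: 27.4
```

servo_tool:
  plan:
    - {"tx": 0,"ty": 0,"tz": 1,"yaw": 0}
    - {"tx": 0,"ty": 0,"tz": 1.8,"yaw": 0}
    - {"tx": 0,"ty": 0,"tz": 1.8,"yaw": 0}

```text
time_s: 38.38
tool_pos: [0.425, -0.287, 0.0465]
orientation: [0.479, 3.103, 0.078]
contact_force: [-1.7, 0.1, 5.8]
width: 0.0157
gripper_force: 28.3
```

servo_tool:
  plan:
    - {"tx": 0,"ty": 0,"tz": 0,"yaw": 0}
    - {"tx": 0,"ty": 0,"tz": 0,"yaw": 0}
    - {"tx": 0,"ty": 0,"tz": 0,"yaw": 0}
    - {"tx": 0,"ty": 0,"tz": 0,"yaw": 0}
    - {"tx": 0,"ty": 0,"tz": 0,"yaw": 0}
    - {"tx": 0,"ty": 0,"tz": 0,"yaw": 0}
  jaw: 0.6

```text
time_s: 39.12
tool_pos: [0.4248, -0.2868, 0.0459]
orientation: [0.479, 3.103, 0.079]
contact_force: [0.5, -0.7, -0.3]
width: 0.0512
gripper_force: 0.0
```

servo_tool:
  plan:
    - {"tx": 0,"ty": 0,"tz": -15,"yaw": 0}
    - {"tx": 0,"ty": 0,"tz": -50,"yaw": 0}
    - {"tx": 0,"ty": 0,"tz": -100,"yaw": 0}
    - {"tx": 0,"ty": 0,"tz": -150,"yaw": 0}
    - {"tx": -30,"ty": 30,"tz": -190,"yaw": 0}
    - {"tx": -50,"ty": 80,"tz": -200,"yaw": 0}
    - {"tx": -50,"ty": 120,"tz": -200,"yaw": 0}
    - {"tx": -50,"ty": 140,"tz": -200,"yaw": 0}
    - {"tx": -50,"ty": 140,"tz": -200,"yaw": 0}
    - {"tx": -50,"ty": 140,"tz": -200,"yaw": 0}
    - {"tx": -50,"ty": 140,"tz": -200,"yaw": 0}
    - {"tx": -50,"ty": 140,"tz": -200,"yaw": 0}

```text
time_s: 40.62
tool_pos: [0.5127, -0.1792, 0.2522]
orientation: [0.48, 3.103, 0.079]
contact_force: [-0.6, -0.6, 0.1]
width: 0.0511
gripper_force: 0.0
```

```bash
python3 -c "
from h import *
a=np.radians(-23)
for n,b in(('side',(215,270,310,340)),('top',(345,195,420,280))):
  f=grab_frame(n);m=mask(f,(4,130,50),(17,255,255),b);c,k=cen(m) if m.any() else (None,0);print(n,c,k)
  if k: d=onplane(f,c,.02)[0]-[.4357,-.2896,0];print(np.array([[np.cos(a),np.sin(a)],[-np.sin(a),np.cos(a)]])@d[:2],np.argwhere(m).min(0),np.argwhere(m).max(0))
f=grab_frame('side');b=(230,140,290,225);m=mask(f,(0,150,60),(4,255,255),b)|mask(f,(174,150,60),(180,255,255),b);print('red',cen(m))
c,n=cen(mask(f,(125,60,40),(155,255,255),[150,150,180,185]));print('nose',c)
s=sensors.observe();print(s['time_s'],s['contact_force'],s['tool_pos'],s['joint_vel'].round(3))"
```

```text
side [244.58789625 306.40634006] 347
[-0.03248237  0.00125285] [298 226] [314 260]
top [377.84090909 252.02840909] 176
[-0.03225457 -0.00218284] [239 374] [265 385]
red (array([252.0661157, 169.5785124]), 121)
nose [166.61904762 161.0952381 ]
40.775 [ 0.84208506 -0.9928977   0.04595277] [ 0.51280091 -0.17880292  0.2521891 ] [ 0.004 -0.001  0.001 -0.001 -0.    -0.   ]
```

```bash
python3 -c "
from station import ticket
print(ticket.hand_in())"
```

```text
the job is handed in; nothing more can be done
None
```

I handed the job in at about 41 s, with no verdict returned: patch cured in two holds of about 2 s at roughly 4–5.5 N, torch back in its rest, jaw open about 40 mm and whistle lying in the tray; I viewed 11 pictures, one over the limit of 10.

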